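# Raise the sash of a hardness-test guard screen to its mark and lock it

## Robot

A 6-joint arm with a two-finger parallel gripper is mounted at the origin on the work surface. World frame = base frame: x ahead of the robot, y to its left, z up, the work surface at z = 0. Lengths are in m, angles in rad, forces in N, time in s.
With the tool pointing down it reaches from about 0.35 to 0.975 m from the base axis. Payload 4.9 kg.
Tool frame: the origin (TCP) lies at the very end of the fingers, on their centre line; the grasp point (between the pads) lies 19 mm behind it (manip.hold_point_z is the distance from the TCP to the grasp point, in m); z points along the fingers, x is the direction in which the jaws open and shut, and the axes are right-handed (so a half turn about z gives the same grasp; the last joint's range is limited). The gripper opens to 85 mm and grips with 20 to 120 N. Pads are 22 mm wide; open, the fingers measure 114 mm over their backs; the gripper's body (76 mm by 85 mm) begins 54 mm behind the grasp point. The pads swing forward as they close: fully open they stand 13 mm farther back than shut.
Start: joints at [-1.302, 0.053, 1.613, -0, 1.476, -0.119], TCP at [0.236, -0.579, 0.209] pointing down, gripper open.
Joint ranges: [-3.01, 3.01], [-1.01, 2.22], [0.06, 2.58], [-1.02, 4.17], [0.09, 2.62], [-3.14, 3.14]. Speed limits (rad/s): [2.57, 2.57, 3.14, 3.14, 3.14, 3.14].

## Interface

Orientations are given as a unit quaternion [w, x, y, z].
In Python, from plant import manip gives the robot as it stands.
- The arm moves only by the shell command python3 -m handwheel 'ROWS' [OPENING]. ROWS is JSON, a list of rows, each an object of numbers: "dx", "dy", "dz": the shift along the tool's x, y, z in m; "ax", "ay", "az": the turn, a rotation vector about the tool's x, y, z in rad. In form: [{"dx": .., "dy": .., "dz": .., "ax": .., "ay": .., "az": ..}, ...]. A call has 1 to 5 rows; each row is the pose to reach, as a shift and turn from the pose commanded when the call began, along the tool's axes at that moment; what a row does not reach only later rows make up. A row lasts 1/8 s, in which the tool goes at most 62.5 mm and 10.7 degrees, less where a joint would pass 70% of its speed; a pose out of reach is approached as far as the arm can. A call with a gripper value outside its range is refused whole. OPENING is the closure in counts, from 0 (fully open) to 255 (shut), set as the call begins (- or left out, the last holds). The fingers move at their own pace and stop on an object; the grip force is fixed at half the most. Time passes only in rows, so rows that repeat a pose let the fingers close. It gives the time, the measured TCP pose, the force and the opening at its end, in the units of the state.
- manip.state(): the state, without advancing time (a new reading comes with each control period).
- manip.grab_frame(name): name is "scene" or "side" or "wrist"; returns a dict with "image" (480x640x3 uint8, blue, green, red), "z_map" (480x640 float32, m along the optical axis (not along the pixel's ray), 0 where there is no reading), "K" (3x3 intrinsics, pixels), "xyz" and "rotation" of the camera in the world. Camera axes: x right, y up, looking along -z (the intrinsics and any distortion apply to the point x, -y, -z); pixel columns grow to the right and rows downward; lengths in m; the calibration is good to about 2 mm. A picture is of the moment at which its call begins.
- manip.job_done(): hands the job in, once; it reports no verdict.
The state is a dict: "time": time; "joint_pos": joint angles; "joint_vel": joint speeds; "joint_efforts": joint torques, N m; "tool_pos": TCP position; "tool_rot": TCP orientation; "contact_force": force on the tool from outside, world axes, zero at the start; "ft_torque": the same for the moment, N m; "gripper_width": opening from 0.0 (shut) to 1.0 (fully open).
Only numpy, scipy, OpenCV 4.12 (cv2) and the standard library are available. Lean on these libraries where they do the work, as an engineer would, in place of code of your own. Each camera call takes 0.05 s, during which the arm holds its last target.

## Task

Open the guard screen for loading: with the fingertips beneath the blue lip, push the sliding window up until the red stripe along its bottom rail is level with the orange marker on the left post, and leave it there. Then push the lock lever to the right of the screen all the way over, away from you. Only push from below: do not pinch the lip or press on its top, keep off the clear pane, leave everything else standing where it is, and take the hand away at the end.

Things in the scene. Friction and masses are not known exactly. Their poses are not given: they have to be found in the camera images.
- guard: fixed frame of the guard screen: white base plate 240 deep x 340 wide x 12 mm, two aluminium posts 30 x 30 mm, centred 155 mm left and right of the middle, crossbar on top (550 mm), low clear wings (110 mm) behind the posts, open back. Origin on the bench, midway between the posts, in the window's plane; x points through the window away from the robot, y left along the window, z up
- lip (a point): lowest point of the sash's blue lip, at its middle. The lip is 220 mm wide along y and stands out 58 mm from the window plane to the robot's side, ending in a rounded nose of 8 mm radius; this point is under the nose, 50 mm before the window plane, 16 mm below the red stripe. Behind the nose is an 8 mm plate, then the 20 mm thick bottom rail, 15 mm below the stripe. Below it is open air. Axes as guard
- stripe (a point): the red stripe's middle height, on the front of the sash's bottom rail near its left end (125 mm left of the middle). The stripe is 7 mm tall, all along the rail, front and back
- mark (a point): tip of the orange marker's pointer, at its middle height: the height the red stripe must reach. The marker is an orange collar, 42 x 42 x 18 mm, fixed on the left post, with a 6 mm tall pointer towards the window; its height differs from run to run (45 to 130 mm above the stripe at the start)
- sash (a joint): height of the sliding window (clear pane 270 mm wide x 200 mm above the bottom rail), m: 0 at its bottom stop (stripe 120 mm above the bench), growing upwards to 0.16 at the top stop. Counterweighted: it stays at any height where it is left, and takes about 1.5 to 5 N plus a little damping (15 N per m/s) to move up or down
- lock (a joint): angle of the lock lever, rad: 0 leaning towards the robot, 1.0 all the way over, leaning away from the robot (guard +x). Stiff, stays where it is left; it does not move the sash
- lock_tip (a point): centre of the red ball (26 mm across) on top of the lock lever. The lever (10 mm steel rod) turns about an axis along the guard's y, in a 70 x 50 x 25 mm grey box on the bench, 240 mm right of the guard's middle and 80 mm before the window plane; pivot 22 mm above the bench, ball 80 mm from it, leaning 0.5 rad towards the robot at joint 0 and 0.5 rad away at 1. Under 2 N at the ball moves it
- test_block: bystander: loose polished steel hardness test disc, 60 mm across, 14 mm tall, on the bench before the screen; origin at the centre of its underside; leave alone
- puck_yellow: bystander: loose yellow resin specimen puck, 32 mm across, 22 mm tall, on the bench before the screen; origin at the centre of its underside; leave alone
- puck_green: bystander: loose green specimen puck, 32 mm across, 22 mm tall, on the base plate behind the window; origin at the centre of its underside; leave alone
- vise: bystander: loose small steel specimen vise, about 70 x 105 x 46 mm, on the base plate behind the window; origin at the centre of its underside; leave alone
- bottle: bystander: loose white bottle with a blue cap, 48 mm across, 115 mm tall, to the left of the screen; origin at the centre of its underside; leave alone
- jar: bystander: loose amber jar with a black lid, 54 mm across, 60 mm tall, to the left of the screen; origin at the centre of its underside; leave alone
- beaker: bystander: loose white cup, 68 mm across, 85 mm tall, to the right of the screen, beyond the lever; origin at the centre of its underside; leave alone

How it is judged:
On the way, in this order (a step that is already met when the one before it is completed fails the run):
1. the red stripe is level with the orange marker (within 8 mm), the sash at rest (z of stripe in the frame of mark between -0.008 and 0.008 m and velocity of joint sash between -0.01 and 0.01 m/s), for 0.2 s.
2. then the lock lever is pushed over (beyond 0.85 of its 1.0 rad) (value of joint lock above 0.85 rad), for 0.2 s.
At the end, for the whole second after the job is handed in: the red stripe is within 8 mm of the orange marker's height, the sash at rest, and the lock lever stands beyond 0.85 rad (all of step 1 and value of joint lock above 0.85 rad); the robot touches nothing.
It fails at once if the top of the lip pressed or pinched by the robot (over 2 N) (contact force between sash_c3 and the fingers above 2 N or contact force between sash_c3 and the arm above 2 N).
It fails at once if the clear pane pressed by the robot (over 2 N) (contact force between any of sash_c4, sash_c5 and the fingers above 2 N or contact force between any of sash_c4, sash_c5 and the arm above 2 N).
It fails at once if a bystander shifted or lifted by more than 20 mm, or tipped over (distance of any of test_block, puck_yellow, puck_green, vise, bottle, jar, beaker from where it was at the start of the episode above 0.02 m or angle between any of test_block, puck_yellow, puck_green, vise, bottle, jar, beaker's own z axis and vertical above 0.5 rad).
It also fails if it takes over 64 s, if anything falls off the work surface, if the arm or the gripper's body presses on something with over 40 N, if the wrist force passes 120 N, or if a joint passes its speed limit or range.

## Working session

There is one attempt and no reset: what is moved stays moved. The work goes in short steps, Python scripts to look and compute and a shell command to move; the robot and the scene stay as the last step left them, time stands still between calls to the robot, and variables do not carry over. Pictures are saved under pics/ and viewed, and the job is handed in when it is done.

```bash
ls; mkdir -p pics; cat > h.py <<'E'
import numpy as np, cv2
from plant import manip
def grab(n,tag):
    f=manip.grab_frame(n); cv2.imwrite(f'pics/{tag}.png',f['image']); np.savez(f'pics/{tag}.npz',**{k:np.array(v) for k,v in f.items()}); return f
def load(tag): return dict(np.load(f'pics/{tag}.npz'))
def Rm(f):
    r=np.array(f['rotation'],float)
    if r.shape==(3,3): return r
    from scipy.spatial.transform import Rotation as R
    return R.from_quat(r.ravel()[[1,2,3,0]]).as_matrix()
def ray(f,u,v):
    K=f['K']; d=np.array([(u-K[0,2])/K[0,0],-(v-K[1,2])/K[1,1],-1.0])
    return np.array(f['xyz']),Rm(f)@d
def pt(f,u,v,z=None):
    o,d=ray(f,u,v)
    if z is None: s=f['z_map'][int(round(v)),int(round(u))]
    else: s=(z-o[2])/d[2]
    return o+s*d
E
python3 - <<'E'
from h import *
for n in ['scene','side','wrist']:
    f=grab(n,n+'0'); print(n,f['K'],f['xyz'],f['rotation'],[k for k in f])
print(manip.state())
E
```

```text
pics
scene [[471.57137315   0.         321.82624518]
 [  0.         471.57137315 237.63284094]
 [  0.           0.           1.        ]] [ 1.31138074 -0.23108463  0.75977409] [0.73931961 0.36012818 0.25895188 0.50661439] ['image', 'z_map', 'K', 'xyz', 'rotation']
side [[442.73227587   0.         325.36367758]
 [  0.         442.73227587 240.09454185]
 [  0.           0.           1.        ]] [ 0.48443368 -0.21074516  0.97623593] [ 0.96283672  0.16098014 -0.03240835 -0.21443076] ['image', 'z_map', 'K', 'xyz', 'rotation']
wrist [[361.06375819   0.         321.67935607]
 [  0.         361.06375819 242.20682719]
 [  0.           0.           1.        ]] [ 0.31120889 -0.54653055  0.37280664] [ 0.81956097 -0.13108016  0.08908376 -0.55063771] ['image', 'z_map', 'K', 'xyz', 'rotation']
{'time': 0.15, 'joint_pos': array([-1.30202624e+00,  5.32035364e-02,  1.61395850e+00, -3.69770786e-05,
        1.47602580e+00, -1.18996437e-01]), 'joint_vel': array([ 0.00096499, -0.00197296, -0.00426075,  0.00107065, -0.0021831 ,
       -0.00057967]), 'joint_efforts': array([ 8.47566685e-05, -3.94243455e+01, -3.70720875e+01, -2.34419676e-04,
        4.59377145e-03,  1.46566134e-05]), 'tool_pos': array([ 0.23617862, -0.57809412,  0.20775853]), 'tool_rot': array([-5.06255466e-04,  8.30097613e-01, -5.57617536e-01, -6.16600725e-04]), 'contact_force': array([ 0.04068838,  0.19964884, -0.24686823]), 'ft_torque': array([-0.04411321, -0.0056694 ,  0.00689142]), 'gripper_width': 0.9994065532267272}
```

View pics/scene0.png

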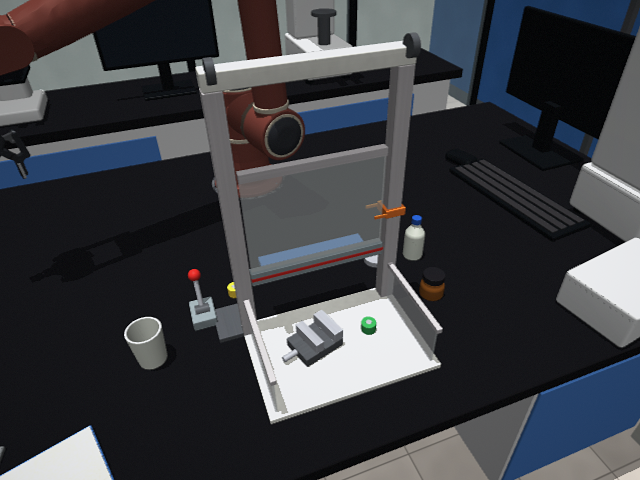

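View pics/side0.png

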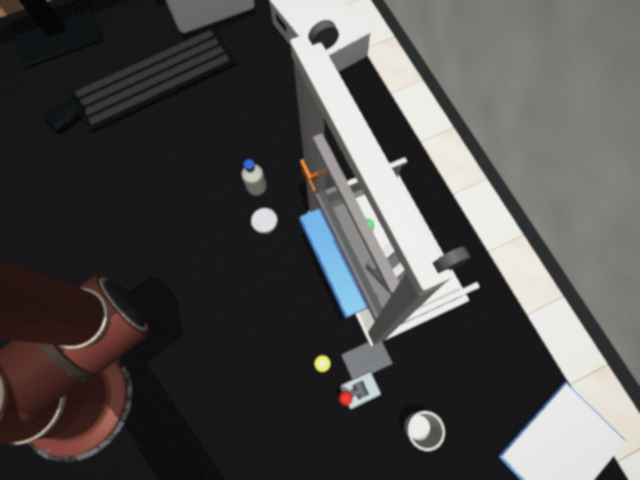

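View pics/wrist0.png

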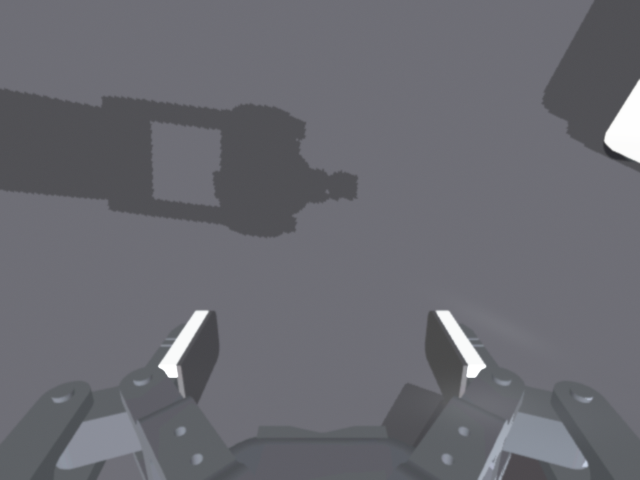

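The scene camera looks from behind the screen: ball at (194,275), stripe about (253,280)–(383,250), orange marker (390,211). The side camera looks from above: blue lip (300,213)–(362,312), ball (345,398), yellow puck (322,364), and the disc or jar at (264,220).

```bash
cat > m.py <<'E'
from h import *
import sys
for tag in sys.argv[1:]:
    f=load(tag); hsv=cv2.cvtColor(f['image'],cv2.COLOR_BGR2HSV); H,S,V=[hsv[...,i].astype(int) for i in range(3)]
    rng={'red':((H<5)|(H>174))&(S>180)&(V>110),'orange':(H>7)&(H<16)&(S>190)&(V>120),'yellow':(H>24)&(H<34)&(S>120)&(V>80),'green':(H>50)&(H<75)&(S>130),'blue':(H>100)&(H<118)&(S>90)&(V>100)}
    for k,m in rng.items():
        n,l,s,c=cv2.connectedComponentsWithStats(m.astype(np.uint8),connectivity=8)
        for i in range(1,n):
            if s[i,4]<12: continue
            vv,uu=np.nonzero(l==i); z=f['z_map'][vv,uu]; ok=z>0
            P=np.array([pt(f,a,b) for a,b in zip(uu[ok],vv[ok])]) if ok.any() and s[i,4]<6000 else np.zeros((1,3))
            print(tag,k,s[i].tolist(),c[i].round(1),'med',np.median(P,0).round(3),'min',P.min(0).round(3),'max',P.max(0).round(3))
E
python3 m.py scene0 side0
python3 - <<'E'
import cv2
a=cv2.imread('pics/scene0.png')[130:350,180:450]; cv2.imwrite('pics/s0c.png',cv2.resize(a,None,fx=2.7,fy=2.7,interpolation=2))
a=cv2.imread('pics/side0.png')[130:450,230:480]; cv2.imwrite('pics/d0c.png',cv2.resize(a,None,fx=1.85,fy=1.85,interpolation=2))
E
```

```text
scene0 red [252, 248, 131, 34, 274] [315.2 264.9] med [ 0.638 -0.006  0.15 ] min [ 0.633 -0.131  0.144] max [0.642 0.143 0.155]
scene0 red [188, 269, 12, 11, 104] [193.3 273.8] med [ 0.517 -0.234  0.102] min [ 0.386 -0.245  0.002] max [ 0.525 -0.221  0.108]
scene0 orange [375, 205, 31, 14, 197] [391.9 212.1] med [0.65  0.154 0.243] min [0.331 0.116 0.002] max [0.653 0.38  0.251]
scene0 yellow [227, 282, 9, 10, 53] [230.6 286.9] med [ 0.499 -0.161  0.023] min [ 0.481 -0.169  0.02 ] max [ 0.625 -0.153  0.137]
scene0 green [362, 317, 14, 17, 181] [368.4 325.7] med [0.728 0.076 0.034] min [0.705 0.064 0.015] max [0.736 0.094 0.039]
scene0 blue [429, 5, 54, 88, 1922] [455.4  45.7] med [-1.247  1.612 -0.069] min [-1.277  1.407 -0.398] max [-1.216  1.765  0.156]
scene0 blue [459, 11, 8, 5, 15] [461.6  12.9] med [-1.246  1.609  0.103] min [-1.255  1.581  0.093] max [-1.233  1.638  0.118]
scene0 blue [411, 94, 3, 21, 32] [411.8 102.9] med [-0.609  0.941 -0.116] min [-0.626  0.931 -0.169] max [-0.599  0.956 -0.065]
scene0 blue [298, 98, 91, 36, 1870] [344.6 115.2] med [-0.611  0.589 -0.119] mi
[... 470 characters left out ...]
.012] min [ 0.734 -0.463  0.001] max [ 0.853 -0.425  0.015]
side0 red [339, 392, 12, 14, 120] [344.5 398.1] med [ 0.506 -0.233  0.102] min [ 0.496 -0.246  0.093] max [ 0.518 -0.223  0.108]
side0 yellow [314, 355, 17, 18, 181] [322.  363.2] med [ 0.496 -0.154  0.02 ] min [ 0.479 -0.171 -0.005] max [ 0.515 -0.135  0.026]
side0 blue [243, 159, 12, 11, 101] [248.4 163.9] med [0.527 0.291 0.113] min [ 0.516  0.279 -0.003] max [0.546 0.373 0.118]
side0 blue [299, 209, 68, 109, 2377] [329.6 256.8] med [0.593 0.014 0.15 ] min [ 0.568 -0.106 -0.005] max [0.626 0.178 0.155]
side0 blue [499, 382, 69, 98, 246] [524.7 435.2] med [ 0.784 -0.448  0.009] min [ 0.737 -0.515 -0.003] max [ 0.944 -0.401  0.015]
```

View pics/s0c.png

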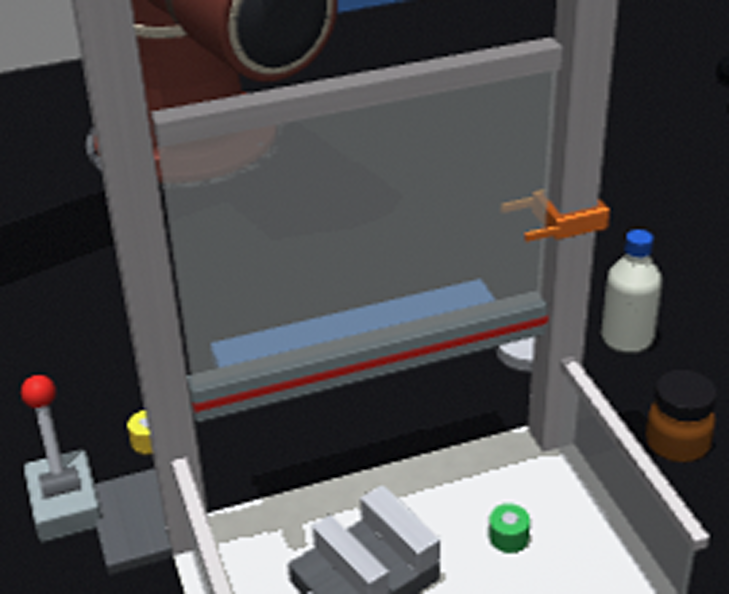

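View pics/d0c.png

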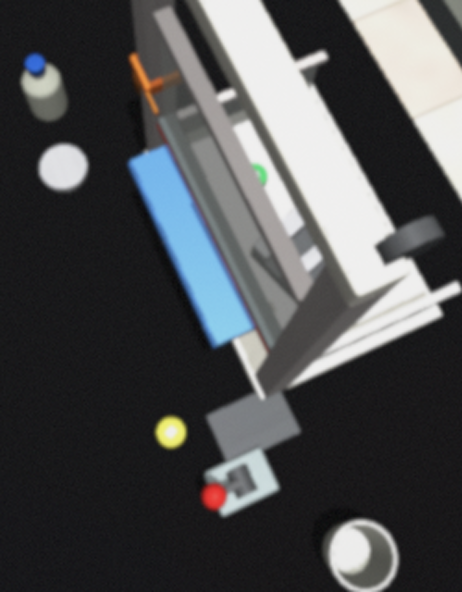

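```bash
python3 - <<'E'
from h import *
f=load('scene0'); hsv=cv2.cvtColor(f['image'],cv2.COLOR_BGR2HSV).astype(int);H,S,V=hsv[...,0],hsv[...,1],hsv[...,2]
m=((H<5)|(H>174))&(S>180)&(V>110); m[:,:250]=0
v,u=np.nonzero(m); P=np.array([pt(f,a,b) for a,b in zip(u,v)])
a=np.polyfit(P[:,1],P[:,0],1); print('stripe x=a y+b',a,'yaw',-np.arctan(a[0]), 'zfit',np.polyfit(P[:,1],P[:,2],1), 'std',(P[:,0]-np.polyval(a,P[:,1])).std())
for lo,hi in[(-.2,-.1),(-.1,0),(0,.1),(.1,.2)]:
    k=(P[:,1]>lo)&(P[:,1]<hi); print(P[k].mean(0).round(4),P[k,2].min(),P[k,2].max())
for tag in['scene0','side0']:
    f=load(tag);hsv=cv2.cvtColor(f['image'],cv2.COLOR_BGR2HSV).astype(int);H,S,V=hsv[...,0],hsv[...,1],hsv[...,2]
    m=(H>4)&(H<18)&(S>140)&(V>90)
    v,u=np.nonzero(m); k=(u>295)&(u<410)&(v>150)&(v<220)
    for a,b in sorted(zip(u[k],v[k])): 
        if (a+b)%3==0: print(tag,a,b,f['image'][b,a],pt(f,a,b).round(3))
f=load('side0');hsv=cv2.cvtColor(f['image'],cv2.COLOR_BGR2HSV).astype(int);H,S,V=hsv[...,0],hsv[...,1],hsv[...,2]
m=((H>100)&(H<118)&(S>90)&(V>100)).astype(np.uint8); m[:200]=0;m[330:]=0
r=cv2.minAreaRect(np.argwhere(m)[:,::-1].astype(np.float32)); B=cv2.boxPoints(r); print(B)
print([pt(f,*b,z=.15).round(4) for b in B])
E
```

```text
stripe x=a y+b [-0.15957409  0.6428612 ] yaw 0.15823995149851575 zfit [-0.15293176  0.15439329] std 0.055815272866374256
[ 0.6372 -0.1158  0.1503] 0.1461130341107728 0.154012953154265
[ 0.6379 -0.0513  0.1503] 0.1440841302592234 0.15456100789868932
[0.639  0.0493 0.1505] 0.14638821852451345 0.1549392398294166
[0.6396 0.1215 0.1503] 0.1463810182793298 0.15352820638583753
scene0 375 216 [ 50 121 214] [0.649 0.117 0.243]
scene0 376 218 [ 19  62 132] [0.651 0.119 0.239]
scene0 377 217 [ 23  68 138] [0.65  0.122 0.24 ]
scene0 378 216 [ 33  87 160] [0.651 0.123 0.243]
scene0 379 215 [ 63 146 242] [0.65  0.125 0.244]
scene0 379 218 [ 48  74 109] [0.632 0.135 0.223]
scene0 380 217 [ 19  61 129] [0.649 0.128 0.238]
scene0 381 216 [ 24  69 138] [0.649 0.13  0.24 ]
scene0 382 209 [41 61 97] [0.637 0.138 0.247]
scene0 382 212 [40 60 97] [0.635 0.14  0.238]
scene0 382 215 [ 36  93 173] [0.652 0.131 0.244]
scene0 383 205 [ 41  91 173] [0.627 0.145 0.248]
scene0 383 208 [ 23  69 143] [0.64  0.139 0.251]
scene0 383 211 [14 45 94] [0.64  0.139 0.244]
scene0 383 214 [ 47 131 230] [0.648 0.135 0.243]
s
[... 5389 characters left out ...]
3 179 [29 53 97] [0.617 0.138 0.239]
side0 313 188 [ 66 123 187] [0.609 0.121 0.239]
side0 314 175 [ 45  91 176] [0.62  0.141 0.247]
side0 314 178 [ 26  52 101] [0.619 0.139 0.239]
side0 314 190 [ 60 106 161] [0.609 0.116 0.241]
side0 315 174 [ 48  96 184] [0.623 0.142 0.247]
side0 315 177 [ 28  56 109] [0.621 0.139 0.242]
side0 316 173 [ 55  97 176] [0.625 0.143 0.247]
side0 316 176 [ 30  62 120] [0.623 0.137 0.247]
side0 317 175 [ 47  77 133] [0.625 0.139 0.246]
[[297.44907 216.50577]
 [320.5131  205.79745]
 [367.8342  307.71982]
 [344.77017 318.42813]]
[array([0.5697, 0.1171, 0.15  ]), array([0.6214, 0.1186, 0.15  ]), array([ 0.6145, -0.1073,  0.15  ]), array([ 0.5667, -0.107 ,  0.15  ])]
```

```bash
cat > st.py <<'E'
from h import *
from scipy.spatial.transform import Rotation as R
import json
s=manip.state(); M=R.from_quat(np.array(s['tool_rot'])[[1,2,3,0]]).as_matrix()
print('t %.2f'%s['time'],'q',np.round(s['joint_pos'],3),'p',np.round(s['tool_pos'],4),'F',np.round(s['contact_force'],1))
print('xt',M[:,0].round(3),'yt',M[:,1].round(3),'zt',M[:,2].round(3))
open('log.jsonl','a').write(json.dumps([list(s['joint_pos']),list(s['tool_pos']),list(s['tool_rot'])])+'\n')
E
python3 st.py
python3 - <<'E'
from h import *
f=load('side0'); print('white circle',pt(f,264,220),pt(f,264,220,.014), 'beaker',pt(f,425,432,.085),'capbase',pt(f,256,185,.02))
f=load('scene0'); print('disc?',pt(f,373,260,.014),'jar',pt(f,433,277,.06),'beaker',pt(f,147,328,.085))
E
python3 -m handwheel '[{"dz":-0.06},{"dz":-0.12,"ax":0.15},{"dz":-0.15,"ax":0.33},{"dz":-0.15,"ax":0.5},{"dz":-0.15,"ax":0.5}]' 255; python3 st.py
```

```text
t 0.15 q [-1.302  0.053  1.614 -0.     1.476 -0.119] p [ 0.2362 -0.5781  0.2078] F [ 0.   0.2 -0.2]
xt [ 0.378 -0.926 -0.002] yt [-0.926 -0.378 -0.   ] zt [-0.     0.002 -1.   ]
white circle [0.50941263 0.19641882 0.01380915] [0.50940768 0.19633808 0.014     ] beaker [ 0.61621115 -0.35026017  0.085     ] capbase [0.52628588 0.28492911 0.02      ]
disc? [0.52326571 0.1854205  0.014     ] jar [0.67299614 0.25642752 0.06      ] beaker [ 0.61997526 -0.33900498  0.085     ]
t 0.15 q [-1.302  0.053  1.614 -0.     1.476 -0.119] p [ 0.2362 -0.5781  0.2078] F [ 0.   0.2 -0.2]
xt [ 0.378 -0.926 -0.002] yt [-0.926 -0.378 -0.   ] zt [-0.     0.002 -1.   ]invalid input at $[0]: expected keys dx, dy, dz, ax, ay, az
```

```bash
python3 -m handwheel '[{"dx":0,"dy":0,"dz":-0.06,"ax":0,"ay":0,"az":0},{"dx":0,"dy":0,"dz":-0.12,"ax":0.15,"ay":0,"az":0},{"dx":0,"dy":0,"dz":-0.15,"ax":0.33,"ay":0,"az":0},{"dx":0,"dy":0,"dz":-0.15,"ax":0.5,"ay":0,"az":0},{"dx":0,"dy":0,"dz":-0.15,"ax":0.5,"ay":0,"az":0}]' 255; python3 st.py
```

```text
time: 0.78
tool_pos: [0.234, -0.5792, 0.3562]
tool_rot: [-0.206, 0.803, -0.542, 0.137]
contact_force: [-0.3, -0.3, -0.3]
gripper_width: -0.001
t 0.78 q [-1.53   0.052  1.432  0.482  1.813 -0.261] p [ 0.234  -0.5792  0.3562] F [-0.3 -0.3 -0.3]
xt [ 0.374 -0.927 -0.004] yt [-0.814 -0.327 -0.479] zt [ 0.443  0.183 -0.878]
```

```bash
python3 -m handwheel '[{"dx":0,"dy":0,"dz":0,"ax":0.18,"ay":0,"az":0},{"dx":0,"dy":0,"dz":0,"ax":0.36,"ay":0,"az":0},{"dx":0,"dy":0,"dz":0,"ax":0.54,"ay":0,"az":0},{"dx":0,"dy":0,"dz":0,"ax":0.7,"ay":0,"az":0},{"dx":0,"dy":0,"dz":0,"ax":0.7,"ay":0,"az":0}]' 255; python3 st.py
```

```text
time: 1.4
tool_pos: [0.2364, -0.5777, 0.3543]
tool_rot: [-0.471, 0.684, -0.462, 0.312]
contact_force: [-0.7, 0.1, 0.5]
gripper_width: -0.005
t 1.40 q [-1.714  0.223  1.506  1.077  1.996 -0.36 ] p [ 0.2364 -0.5777  0.3543] F [-0.7  0.1  0.5]
xt [ 0.378 -0.926 -0.008] yt [-0.338 -0.13  -0.932] zt [ 0.862  0.355 -0.362]
```

```bash
cat > kin.py <<'E'
import numpy as np, json
from scipy.spatial.transform import Rotation as R
from scipy.optimize import least_squares
Rz=lambda a:R.from_euler('z',a).as_matrix(); Ry=lambda a:R.from_euler('y',a).as_matrix()
def fk(q,p):
    h,a1,d,L1,e,L2,w,Lt,c=p
    A=Rz(q[0]); x=np.array([0,0,h])+A@[a1,d,0]; A=A@Ry(q[1]); x=x+A@[0,0,L1]; A=A@Ry(q[2]); x=x+A@[e,0,L2]
    A=A@Rz(q[3])@Ry(q[4]); x=x+A@[w,0,Lt]; A=A@Rz(q[5]+c); return x,A
def data(): return [json.loads(l) for l in open('log.jsonl')]
def fit():
    D=data()
    def res(p):
        r=[]
        for q,t,o in D:
            x,A=fk(q,p); r+=list((x-t)*10)+list((A-R.from_quat(np.array(o)[[1,2,3,0]]).as_matrix()).ravel())
        return np.array(r+list((p-p0)*1e-3))
    best=None
    for c in (0,1.57,3.14,-1.57):
        p0=np.array([.3,0,0,.42,0,.42,0,.3,c]); s=least_squares(res,p0)
        if best is None or s.cost<best.cost: best=s
    return best.x,best.cost
E
python3 -c "
from kin import *
p,c=fit();print(p.round(4),c)
for q,t,o in data():
  x,A=fk(q,p);print((x-t).round(4),np.abs(A-R.from_quat(np.array(o)[[1,2,3,0]]).as_matrix()).max().round(4))"
```

```text
[ 0.238   0.      0.0742  0.4264  0.0957  0.6099 -0.      0.3021  3.1416] 2.7309014286444137e-08
[ 0. -0.  0.] 0.0
[ 0. -0.  0.] 0.0
[-0.  0. -0.] 0.0
[-0.  0.  0.] 0.0
```

```bash
cat > ik.py <<'E'
from kin import *
P,_=fit()
lo=np.array([-3.01,-1.01,.06,-1.02,.09,-3.14]);hi=np.array([3.01,2.22,2.58,4.17,2.62,3.14])
def tool(al,tilt):
    z=np.array([np.cos(al)*np.cos(tilt),np.sin(al)*np.cos(tilt),-np.sin(tilt)]); x=np.cross([0,0,-1],z); x/=np.linalg.norm(x); return np.c_[x,np.cross(z,x),z]
def ik(t,A,q0):
    def res(q):
        x,B=fk(q,P); return np.r_[(x-t)*5,(B-A).ravel()]
    s=least_squares(res,np.clip(q0,lo+.01,hi-.01),bounds=(lo,hi)); return s.x,s.cost
def links(q):
    h,a1,d,L1,e,L2,w,Lt,c=P
    A=Rz(q[0]);s=np.array([0,0,h])+A@[a1,d,0];A=A@Ry(q[1]);el=s+A@[0,0,L1];A=A@Ry(q[2]);wr=el+A@[e,0,L2];return el,wr
E
python3 - <<'E'
from ik import *
q0=np.array(data()[-1][0])
for al in (0,.2,.4,.6,.8,1.0,1.2):
  for tilt in (0,.2,.4):
    r=[]
    for z in (.1,.22):
      best=min((ik([.60,0.0,z],tool(al,tilt),q) for q in (q0,q0+[.8,0,.3,.8,-.5,0.3],q0+[1.2,.3,.6,1.2,-.8,0])),key=lambda a:a[1])
      r.append((best[0].round(2).tolist(),round(best[1],5),[round(float(v),2) for v in links(best[0])[1]]))
    print(al,tilt,*r)
E
```

```text
0 0 ([-0.25, 0.08, 2.48, 2.84, 1.01, -1.41], np.float64(0.0), [0.3, 0.0, 0.1]) ([-0.25, -0.43, 2.56, 2.69, 0.61, -1.19], np.float64(0.0), [0.3, 0.0, 0.22])
0 0.2 ([-0.25, -0.16, 2.52, 2.72, 0.62, -1.27], np.float64(0.0), [0.3, 0.0, 0.16]) ([-0.25, -0.59, 2.54, 2.17, 0.29, -0.66], np.float64(0.0), [0.3, 0.0, 0.28])
0 0.4 ([-0.23, -0.32, 2.5, 2.3, 0.29, -0.84], np.float64(0.0), [0.32, 0.0, 0.22]) ([-0.23, -0.64, 2.46, 0.93, 0.27, 0.56], np.float64(0.0), [0.32, 0.0, 0.34])
0.2 0 ([-0.44, 0.11, 2.45, 2.42, 1.11, -1.2], np.float64(0.0), [0.3, -0.06, 0.1]) ([-0.44, -0.38, 2.53, 2.21, 0.83, -0.83], np.float64(0.0), [0.3, -0.06, 0.22])
0.2 0.2 ([-0.43, -0.13, 2.49, 2.21, 0.8, -0.96], np.float64(0.0), [0.31, -0.06, 0.16]) ([-0.43, -0.54, 2.51, 1.78, 0.63, -0.4], np.float64(0.0), [0.31, -0.06, 0.28])
0.2 0.4 ([-0.39, -0.29, 2.47, 1.8, 0.56, -0.53], np.float64(0.0), [0.33, -0.06, 0.22]) ([-0.39, -0.6, 2.43, 1.24, 0.57, 0.13], np.float64(0.0), [0.33, -0.06, 0.34])
0.4 0 ([-0.57, 0.17, 2.38, 2.09, 1.25, -1.06], np.float64(0.0), [0.32, -0.12, 0.1]) ([-0.57, -0.26, 2.44, 1.95, 1.09, -0.71], np.floa
[... 1638 characters left out ...]
52], np.float64(0.0), [0.44, -0.25, 0.28])
1.0 0.4 ([-0.63, 0.16, 2.05, 1.21, 1.38, -0.62], np.float64(0.0), [0.45, -0.23, 0.22]) ([-0.63, -0.05, 2.02, 1.18, 1.47, -0.39], np.float64(0.0), [0.45, -0.23, 0.34])
1.2 0 ([-0.65, 0.52, 1.87, 1.36, 1.76, -0.83], np.float64(0.0), [0.49, -0.28, 0.1]) ([-0.65, 0.28, 1.91, 1.41, 1.8, -0.63], np.float64(0.0), [0.49, -0.28, 0.22])
1.2 0.2 ([-0.64, 0.39, 1.9, 1.24, 1.64, -0.75], np.float64(0.0), [0.49, -0.28, 0.16]) ([-0.64, 0.17, 1.91, 1.26, 1.71, -0.55], np.float64(0.0), [0.49, -0.28, 0.28])
1.2 0.4 ([-0.61, 0.27, 1.91, 1.11, 1.52, -0.65], np.float64(0.0), [0.5, -0.26, 0.22]) ([-0.61, 0.08, 1.89, 1.11, 1.62, -0.46], np.float64(0.0), [0.5, -0.26, 0.34])
```

```bash
python3 - <<'E'
from ik import *
q=np.array(data()[-1][0]); a=np.array([.2364,-.5777,.3543]); b=np.array([.52,-.02,.28])
for al,til,p in [(.39,.37,a+(b-a)*s) for s in (.25,.5,.75,1)]+[(.39,.2,b),(.39,.2,[.52,-.02,.2]),(.39,.2,[.52,-.02,.095]),(.39,.2,[.59,-.01,.095]),(.39,.2,[.59,-.01,.22])]:
    q,c=ik(p,tool(al,til),q); print(np.round(p,3),q.round(2),round(c,6),*[v.round(2) for v in links(q)])
D=tool(.39,.37).T; print((D@(b-a)).round(3))
D=np.array([[.378,-.926,-.008],[-.338,-.13,-.932],[.862,.355,-.362]]); print((D@(b-a)).round(3))
E
```

```text
[ 0.307 -0.438  0.336] [-1.62 -0.08  1.86  1.09  1.89 -0.37] 0.0 [0.08 0.03 0.66] [ 0.05 -0.55  0.44]
[ 0.378 -0.299  0.317] [-1.47 -0.4   2.15  1.15  1.76 -0.28] 0.0 [0.06 0.17 0.63] [ 0.12 -0.41  0.43]
[ 0.449 -0.159  0.299] [-1.18 -0.72  2.38  1.2   1.54 -0.09] 0.0 [-0.04  0.29  0.56] [ 0.19 -0.27  0.41]
[ 0.52 -0.02  0.28] [-0.72 -0.87  2.49  1.18  1.12  0.13] 0.0 [-0.2   0.27  0.51] [ 0.26 -0.13  0.39]
[ 0.52 -0.02  0.28] [-0.76 -0.85  2.56  1.41  1.14 -0.06] 0.0 [-0.18  0.28  0.52] [ 0.25 -0.13  0.34]
[ 0.52 -0.02  0.2 ] [-0.76 -0.61  2.58  1.53  1.13 -0.35] 0.00082 [-0.12  0.22  0.59] [ 0.25 -0.14  0.26]
[ 0.52  -0.02   0.095] [-0.76 -0.22  2.58  1.73  1.14 -0.78] 0.0 [-0.02  0.12  0.65] [ 0.25 -0.13  0.16]
[ 0.59  -0.01   0.095] [-0.59 -0.04  2.43  1.88  1.02 -0.84] 0.0 [0.03 0.07 0.66] [ 0.32 -0.12  0.16]
[ 0.59 -0.01  0.22] [-0.59 -0.44  2.45  1.63  0.95 -0.39] 0.0 [-0.11  0.16  0.62] [ 0.32 -0.12  0.28]
[-0.408 -0.102  0.469]
[-0.409 -0.099  0.469]
```

```bash
python3 - <<'E'
from ik import *
q=np.array(data()[-1][0]); a=np.array([.2364,-.5777,.3543]); b=np.array([.52,-.07,.26])
for al,til,p in [(.39+.16*s,.37-.17*s,a+(b-a)*s) for s in (.25,.5,.75,1)]+[(.55,.2,[.52,-.07,.2]),(.55,.2,[.52,-.07,.095]),(.55,.2,[.585,-.03,.095]),(.55,.2,[.585,-.03,.22])]:
    q,c=ik(p,tool(al,til),q); print(np.round(p,3),q.round(2),round(c,6),*[v.round(2) for v in links(q)])
D=np.array([[.378,-.926,-.008],[-.338,-.13,-.932],[.862,.355,-.362]]); print((D@(b-a)).round(3), R.from_matrix(D@tool(.55,.2)).as_rotvec())
E
```

```text
[ 0.307 -0.451  0.331] [-1.62 -0.01  1.82  1.11  1.93 -0.4 ] 0.0 [ 0.07 -0.    0.66] [ 0.05 -0.57  0.43]
[ 0.378 -0.324  0.307] [-1.47 -0.22  2.08  1.18  1.83 -0.39] 0.0 [0.06 0.1  0.65] [ 0.12 -0.46  0.39]
[ 0.449 -0.197  0.284] [-1.25 -0.41  2.28  1.28  1.67 -0.34] 0.0 [0.02 0.18 0.63] [ 0.19 -0.34  0.36]
[ 0.52 -0.07  0.26] [-0.91 -0.49  2.4   1.42  1.4  -0.32] 0.0 [-0.06  0.2   0.61] [ 0.27 -0.22  0.32]
[ 0.52 -0.07  0.2 ] [-0.91 -0.35  2.43  1.45  1.38 -0.48] 0.0 [-0.03  0.16  0.64] [ 0.27 -0.22  0.26]
[ 0.52  -0.07   0.095] [-0.91 -0.02  2.4   1.51  1.35 -0.8 ] 0.0 [0.05 0.05 0.66] [ 0.27 -0.22  0.16]
[ 0.585 -0.03   0.095] [-0.7   0.05  2.33  1.66  1.21 -0.8 ] 0.0 [0.07 0.04 0.66] [ 0.33 -0.18  0.16]
[ 0.585 -0.03   0.22 ] [-0.7  -0.3   2.34  1.53  1.2  -0.44] 0.0 [-0.05  0.14  0.65] [ 0.33 -0.18  0.28]
[-0.362 -0.074  0.459] [ 0.16944087 -0.15381118 -0.05339317]
```

```bash
python3 -m handwheel '[{"dx":-0.036,"dy":-0.007,"dz":0.046,"ax":0.02,"ay":-0.02,"az":0},{"dx":-0.072,"dy":-0.015,"dz":0.092,"ax":0.04,"ay":-0.04,"az":-0.01},{"dx":-0.108,"dy":-0.022,"dz":0.138,"ax":0.06,"ay":-0.06,"az":-0.02},{"dx":-0.144,"dy":-0.03,"dz":0.184,"ax":0.08,"ay":-0.08,"az":-0.03},{"dx":-0.18,"dy":-0.037,"dz":0.23,"ax":0.1,"ay":-0.1,"az":-0.03}]' 255; python3 st.py; python3 - <<'E'
from ik import *
q,t,o=data()[-1]; x,A=fk(q,P); print(x-t); M=R.from_quat(np.array(o)[[1,2,3,0]]).as_matrix()
print((M.T@(np.array([.52,-.07,.26])-t)).round(3), R.from_matrix(M.T@tool(.55,.2)).as_rotvec().round(3))
E
```

```text
time: 2.02
tool_pos: [0.3806, -0.3237, 0.3109]
tool_rot: [-0.518, 0.685, -0.408, 0.309]
contact_force: [0.5, -0.3, -0.6]
gripper_width: -0.001
t 2.02 q [-1.463 -0.203  2.058  1.185  1.847 -0.393] p [ 0.3806 -0.3237  0.3109] F [ 0.5 -0.3 -0.6]
xt [ 0.475 -0.88   0.001] yt [-0.239 -0.13  -0.962] zt [ 0.847  0.457 -0.272]
[-2.90581226e-10 -2.19596258e-09  3.25892258e-09]
[-0.157 -0.017  0.248] [ 0.075 -0.053 -0.012]
```

```bash
python3 -m handwheel '[{"dx":-0.031,"dy":-0.003,"dz":0.05,"ax":0.02,"ay":-0.01,"az":0},{"dx":-0.063,"dy":-0.007,"dz":0.1,"ax":0.04,"ay":-0.02,"az":0},{"dx":-0.094,"dy":-0.01,"dz":0.149,"ax":0.06,"ay":-0.04,"az":-0.01},{"dx":-0.125,"dy":-0.014,"dz":0.198,"ax":0.075,"ay":-0.05,"az":-0.012},{"dx":-0.157,"dy":-0.017,"dz":0.248,"ax":0.075,"ay":-0.053,"az":-0.012}]' 255; cat > to.py <<'E'
import sys
from ik import *
exec(open('st.py').read().replace('from h import *','from h import *'))
q,t,o=data()[-1]; M=R.from_quat(np.array(o)[[1,2,3,0]]).as_matrix()
a=[float(v) for v in sys.argv[1:]]
for i in range(0,len(a),5):
    print(a[i:i+5],'d',(M.T@(np.array(a[i:i+3])-t)).round(4),'a',R.from_matrix(M.T@tool(a[i+3],a[i+4])).as_rotvec().round(3))
E
python3 to.py .52 -.07 .26 .55 .2 .52 -.07 .093 .55 .2 .585 -.03 .093 .55 .2
```

```text
time: 2.65
tool_pos: [0.5206, -0.0701, 0.2617]
tool_rot: [-0.552, 0.675, -0.378, 0.311]
contact_force: [0.3, -1.0, 0.2]
gripper_width: -0.0
t 2.65 q [-0.912 -0.495  2.403  1.419  1.402 -0.315] p [ 0.5206 -0.0701  0.2617] F [ 0.3 -1.   0.2]
xt [ 0.521 -0.853  0.002] yt [-0.167 -0.104 -0.981] zt [ 0.837  0.511 -0.196]
[0.52, -0.07, 0.26, 0.55, 0.2] d [-0.0003  0.0017 -0.0001] a [-0.002 -0.002  0.002]
[0.52, -0.07, 0.093, 0.55, 0.2] d [-0.0007  0.1655  0.0327] a [-0.002 -0.002  0.002]
[0.585, -0.03, 0.093, 0.55, 0.2] d [-0.0009  0.1505  0.1075] a [-0.002 -0.002  0.002]
```

```bash
python3 - <<'E'
from h import *
grab('side','side1');grab('wrist','wrist1');grab('scene','scene1')
cv2.imwrite('pics/c1.png',np.hstack([cv2.imread('pics/side1.png')[100:460,200:500],cv2.resize(cv2.imread('pics/wrist1.png'),(480,360))]))
E
```

```text
(no output)
```

View pics/c1.png

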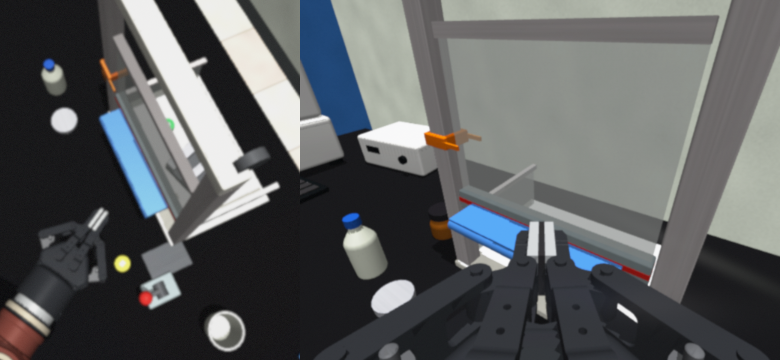

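```bash
python3 -m handwheel '[{"dx":0,"dy":0.05,"dz":0.01,"ax":0,"ay":0,"az":0},{"dx":0,"dy":0.1,"dz":0.02,"ax":0,"ay":0,"az":0},{"dx":0,"dy":0.15,"dz":0.03,"ax":0,"ay":0,"az":0},{"dx":0,"dy":0.1655,"dz":0.0327,"ax":0,"ay":0,"az":0},{"dx":0,"dy":0.1655,"dz":0.0327,"ax":0,"ay":0,"az":0}]' 255; python3 to.py .582 -.03 .093 .55 .2
python3 - <<'E'
from h import *
grab('side','side2');grab('wrist','wrist2');grab('scene','scene2')
cv2.imwrite('pics/c2.png',np.hstack([cv2.imread('pics/side2.png')[100:460,200:500],cv2.resize(cv2.imread('pics/wrist2.png'),(480,360))]))
cv2.imwrite('pics/c2s.png',cv2.resize(cv2.imread('pics/scene2.png')[130:350,150:450],None,fx=2.5,fy=2.5))
E
```

```text
time: 3.42
tool_pos: [0.5194, -0.0727, 0.0914]
tool_rot: [-0.554, 0.673, -0.38, 0.309]
contact_force: [1.0, 0.5, 0.2]
gripper_width: 0.001
t 3.42 q [-0.919 -0.     2.399  1.513  1.356 -0.807] p [ 0.5194 -0.0727  0.0914] F [1.  0.5 0.2]
xt [ 0.52  -0.854 -0.004] yt [-0.169 -0.098 -0.981] zt [ 0.838  0.51  -0.195]
[0.582, -0.03, 0.093, 0.55, 0.2] d [-0.0039 -0.0163  0.0739] a [-0.004 -0.003 -0.005]
```

View pics/c2.png

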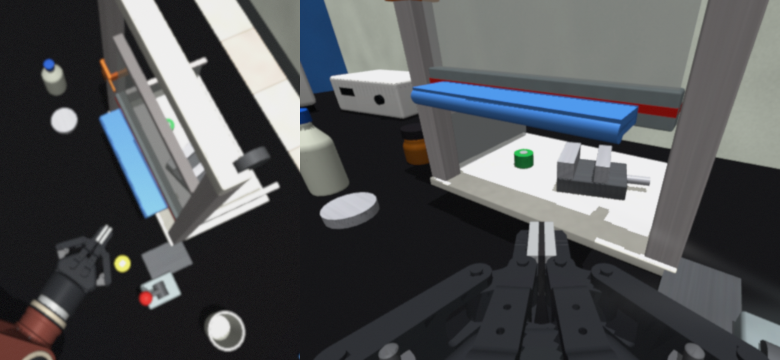

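View pics/c2s.png

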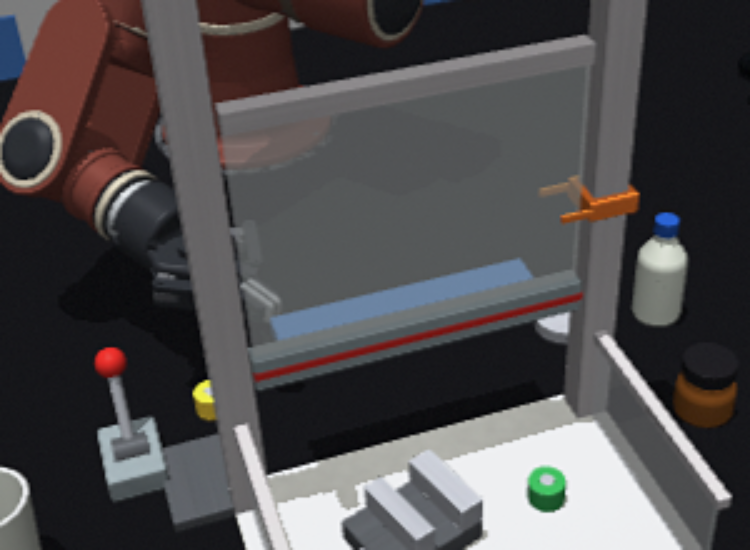

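The tip is below and in front of the lip, with clear space around it. Inserting beneath the lip now, moving horizontally.

```bash
python3 -m handwheel '[{"dx":0,"dy":-0.006,"dz":0.03,"ax":0,"ay":0,"az":0},{"dx":0,"dy":-0.012,"dz":0.06,"ax":0,"ay":0,"az":0},{"dx":0,"dy":-0.0145,"dz":0.0725,"ax":0,"ay":0,"az":0},{"dx":0,"dy":-0.0145,"dz":0.0725,"ax":0,"ay":0,"az":0}]' 255; python3 to.py .582 -.03 .115 .55 .2  .582 -.03 .20 .55 .2
python3 - <<'E'
from h import *
grab('side','side3');grab('wrist','wrist3')
cv2.imwrite('pics/c3.png',np.hstack([cv2.imread('pics/side3.png')[100:460,200:500],cv2.resize(cv2.imread('pics/wrist3.png'),(480,360))]))
E
```

```text
time: 4.08
tool_pos: [0.5828, -0.0331, 0.093]
tool_rot: [-0.554, 0.673, -0.378, 0.31]
contact_force: [-1.1, -0.2, -0.2]
gripper_width: -0.002
t 4.08 q [-0.714  0.064  2.329  1.663  1.219 -0.807] p [ 0.5828 -0.0331  0.093 ] F [-1.1 -0.2 -0.2]
xt [ 0.521 -0.854 -0.001] yt [-0.166 -0.1   -0.981] zt [ 0.837  0.511 -0.194]
[0.582, -0.03, 0.115, 0.55, 0.2] d [-0.0031 -0.0218 -0.0033] a [-0.005 -0.002 -0.002]
[0.582, -0.03, 0.2, 0.55, 0.2] d [-0.0032 -0.1052 -0.0198] a [-0.005 -0.002 -0.002]
```

View pics/c3.png

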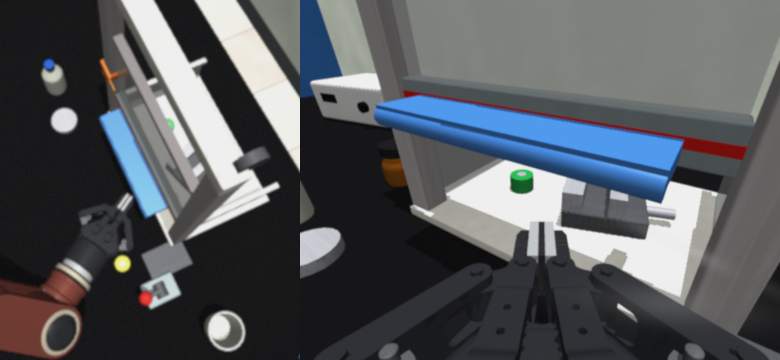

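```bash
python3 -m handwheel '[{"dx":0.0045,"dy":-0.0015,"dz":0.0075,"ax":0,"ay":0,"az":0},{"dx":0.0045,"dy":-0.0115,"dz":0.0055,"ax":0,"ay":0,"az":0},{"dx":0.0045,"dy":-0.0175,"dz":0.0045,"ax":0,"ay":0,"az":0},{"dx":0.0045,"dy":-0.0215,"dz":0.0035,"ax":0,"ay":0,"az":0},{"dx":0.0045,"dy":-0.0215,"dz":0.0035,"ax":0,"ay":0,"az":0}]' 255; python3 to.py .59 -.03 .15 .55 .2  .59 -.03 .20 .55 .2
cat > stripe.py <<'E'
from h import *
import sys
f=grab('scene',sys.argv[1]); hsv=cv2.cvtColor(f['image'],cv2.COLOR_BGR2HSV).astype(int);H,S,V=hsv[...,0],hsv[...,1],hsv[...,2]
m=((H<6)|(H>174))&(S>150)&(V>100)
v,u=np.nonzero(m); k=(u>235)&(u<390)&(v>150)&(v<295); P=np.array([pt(f,a,b) for a,b in zip(u[k],v[k])]); g=(abs(P[:,0]-.638)<.012); P=P[g]
L=P[P[:,1]>.06]; print('stripe n',len(P),'mean z',P[:,2].mean().round(4),'left mean',L.mean(0).round(4),'zrange',np.percentile(L[:,2],[2,98]).round(4))
# plane cast at rear face, lateral fixed: per column
uu,vv=u[k][g],v[k][g]
o=[]
for c in np.unique(uu):
    r=vv[uu==c]; mid=(r.min()+r.max())/2
    O,d=ray(f,c,mid); s=(0.6385+.0101*(.0)-O[0])/d[0]; p=O+s*d; o.append(p)
o=np.array(o); print('ray on plane x=.6385: z',np.median(o[:,2]).round(4),'left',np.median(o[o[:,1]>.06][:,2]).round(4))
m=(H>6)&(H<17)&(S>150)&(V>90); v,u=np.nonzero(m); k=(u>370)&(u<410)&(v>195)&(v<225)
P=np.array([pt(f,a,b) for a,b in zip(u[k],v[k])])
g=(abs(P[:,0]-.65)<.004)&(P[:,1]<.137)&(P[:,1]>.112);print('pointer',g.sum(),P[g].mean(0).round(4),P[g].min(0).round(4),P[g].max(0).round(4))
g=(abs(P[:,0]-.65)<.004)&(P[:,1]>.145);print('collar',P[g].mean(0).round(4),np.percentile(P[g][:,2],[1,99]).round(4))
E
python3 stripe.py scene4
```

```text
time: 4.8
tool_pos: [0.5913, -0.0334, 0.1128]
tool_rot: [-0.554, 0.673, -0.379, 0.31]
contact_force: [-0.3, 0.6, -0.5]
gripper_width: 0.003
t 4.80 q [-0.7    0.018  2.322  1.655  1.203 -0.75 ] p [ 0.5913 -0.0334  0.1128] F [-0.3  0.6 -0.5]
xt [ 0.52  -0.854 -0.003] yt [-0.167 -0.099 -0.981] zt [ 0.838  0.51  -0.194]
[0.59, -0.03, 0.15, 0.55, 0.2] d [-0.0037 -0.0366 -0.0065] a [-0.005 -0.003 -0.003]
[0.59, -0.03, 0.2, 0.55, 0.2] d [-0.0038 -0.0857 -0.0162] a [-0.005 -0.003 -0.003]
stripe n 336 mean z 0.1504 left mean [0.6394 0.101  0.1504] zrange [0.1461 0.1546]
ray on plane x=.6385: z 0.1504 left 0.1495
pointer 35 [0.6502 0.1267 0.2415] [0.647  0.1153 0.237 ] [0.6525 0.1369 0.2456]
collar [0.65   0.1625 0.2429] [0.2331 0.2514]
```

```bash
python3 -m handwheel '[{"dx":0,"dy":-0.008,"dz":-0.0015,"ax":0,"ay":0,"az":0},{"dx":0,"dy":-0.016,"dz":-0.003,"ax":0,"ay":0,"az":0},{"dx":0,"dy":-0.024,"dz":-0.0045,"ax":0,"ay":0,"az":0},{"dx":0,"dy":-0.032,"dz":-0.006,"ax":0,"ay":0,"az":0},{"dx":0,"dy":-0.036,"dz":-0.007,"ax":0,"ay":0,"az":0}]' 255; python3 to.py .59 -.03 .20 .55 .2; python3 stripe.py scene5
python3 - <<'E'
from h import *
grab('wrist','wrist5');grab('side','side5')
cv2.imwrite('pics/c5.png',np.hstack([cv2.imread('pics/side5.png')[100:460,200:500],cv2.resize(cv2.imread('pics/wrist5.png'),(480,360))]))
E
```

```text
time: 5.48
tool_pos: [0.5911, -0.033, 0.1495]
tool_rot: [-0.554, 0.673, -0.379, 0.31]
contact_force: [-1.6, 0.5, -3.1]
gripper_width: -0.004
t 5.47 q [-0.699 -0.09   2.333  1.616  1.197 -0.646] p [ 0.5911 -0.033   0.1495] F [-1.6  0.5 -3.1]
xt [ 0.52  -0.854 -0.003] yt [-0.167 -0.098 -0.981] zt [ 0.837  0.511 -0.194]
[0.59, -0.03, 0.2, 0.55, 0.2] d [-0.0033 -0.0497 -0.0092] a [-0.005 -0.002 -0.004]
stripe n 358 mean z 0.1811 left mean [0.6392 0.1008 0.181 ] zrange [0.1772 0.1849]
ray on plane x=.6385: z 0.1813 left 0.1805
pointer 32 [0.6502 0.1263 0.2416] [0.6475 0.1158 0.2369] [0.6526 0.1369 0.245 ]
collar [0.6497 0.1629 0.2426] [0.2315 0.2512]
```

View pics/c5.png

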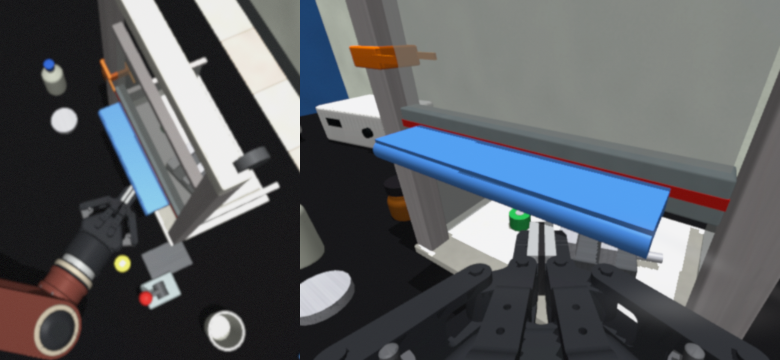

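The sash follows the tip: the stripe is now at z 0.181, against a marker height of about 0.241. Pushing on up.

```bash
python3 -m handwheel '[{"dx":0,"dy":-0.011,"dz":-0.002,"ax":0,"ay":0,"az":0},{"dx":0,"dy":-0.022,"dz":-0.0043,"ax":0,"ay":0,"az":0},{"dx":0,"dy":-0.033,"dz":-0.0065,"ax":0,"ay":0,"az":0},{"dx":0,"dy":-0.042,"dz":-0.0083,"ax":0,"ay":0,"az":0},{"dx":0,"dy":-0.047,"dz":-0.0093,"ax":0,"ay":0,"az":0}]' 255; python3 st.py; python3 stripe.py scene6
```

```text
time: 6.25
tool_pos: [0.5915, -0.0333, 0.198]
tool_rot: [-0.554, 0.673, -0.379, 0.31]
contact_force: [-1.4, 0.4, -3.0]
gripper_width: 0.0
t 6.25 q [-0.699 -0.218  2.334  1.567  1.195 -0.51 ] p [ 0.5915 -0.0333  0.198 ] F [-1.4  0.4 -3. ]
xt [ 0.52  -0.854 -0.002] yt [-0.166 -0.098 -0.981] zt [ 0.838  0.511 -0.193]
stripe n 367 mean z 0.2298 left mean [0.6395 0.0941 0.2297] zrange [0.2266 0.2338]
ray on plane x=.6385: z 0.2299 left 0.2291
pointer 35 [0.6501 0.1261 0.2415] [0.6469 0.1153 0.2376] [0.6526 0.1365 0.245 ]
collar [0.6498 0.1626 0.2426] [0.2332 0.2508]
```

```bash
python3 -m handwheel '[{"dx":0,"dy":-0.004,"dz":-0.0008,"ax":0,"ay":0,"az":0},{"dx":0,"dy":-0.008,"dz":-0.0016,"ax":0,"ay":0,"az":0},{"dx":0,"dy":-0.011,"dz":-0.0022,"ax":0,"ay":0,"az":0},{"dx":0,"dy":-0.011,"dz":-0.0022,"ax":0,"ay":0,"az":0},{"dx":0,"dy":-0.011,"dz":-0.0022,"ax":0,"ay":0,"az":0}]' 255; python3 st.py; python3 stripe.py scene7
python3 - <<'E'
from h import *
grab('wrist','wrist7')
cv2.imwrite('pics/c7.png',np.hstack([cv2.resize(cv2.imread('pics/scene7.png')[150:300,220:430],None,fx=2,fy=2,interpolation=2),cv2.resize(cv2.imread('pics/wrist7.png'),(380,300))]))
E
```

```text
time: 6.92
tool_pos: [0.5917, -0.0337, 0.2086]
tool_rot: [-0.554, 0.673, -0.379, 0.31]
contact_force: [-1.1, 0.8, -1.1]
gripper_width: 0.003
t 6.92 q [-0.699 -0.243  2.332  1.557  1.195 -0.479] p [ 0.5917 -0.0337  0.2086] F [-1.1  0.8 -1.1]
xt [ 0.52  -0.854 -0.003] yt [-0.167 -0.098 -0.981] zt [ 0.838  0.51  -0.193]
stripe n 395 mean z 0.2409 left mean [0.6392 0.0995 0.2408] zrange [0.2365 0.2453]
ray on plane x=.6385: z 0.241 left 0.2403
pointer 35 [0.65   0.1265 0.2416] [0.6472 0.1144 0.2368] [0.6529 0.1367 0.2453]
collar [0.6502 0.1626 0.2429] [0.2336 0.2507]
```

View pics/c7.png

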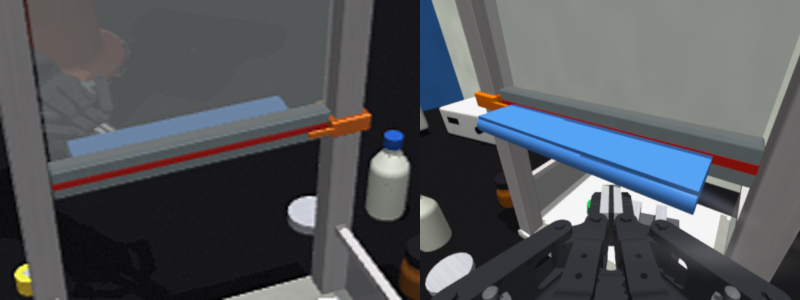

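The stripe is level with the pointer: z 0.241 for both, in the same view. Backing off downward and out, then planning the lever push.

```bash
python3 -m handwheel '[{"dx":0,"dy":0.006,"dz":0.001,"ax":0,"ay":0,"az":0},{"dx":0,"dy":0.02,"dz":0.004,"ax":0,"ay":0,"az":0},{"dx":0,"dy":0.027,"dz":-0.031,"ax":0,"ay":0,"az":0},{"dx":0,"dy":0.036,"dz":-0.076,"ax":0,"ay":0,"az":0},{"dx":0,"dy":0.036,"dz":-0.076,"ax":0,"ay":0,"az":0}]' 255; python3 to.py .45 -.235 .2 0.05 .2; python3 stripe.py scene8
python3 - <<'E'
from ik import *
q=np.array(data()[-1][0])
for al in (0,.1,.25):
  qq=q
  for p in ([.45,-.235,.2],[.45,-.235,.098],[.5,-.235,.098],[.58,-.235,.098]):
    qq,c=ik(p,tool(al,.2),qq); print(al,p,qq.round(2),round(c,5),*[v.round(2) for v in links(qq)])
from h import *
grab('side','side8')
f=load('side8');hsv=cv2.cvtColor(f['image'],cv2.COLOR_BGR2HSV).astype(int);H,S,V=hsv[...,0],hsv[...,1],hsv[...,2]
g=load('scene8');
def c(f,box):
    hsv=cv2.cvtColor(f['image'],cv2.COLOR_BGR2HSV).astype(int);H,S,V=hsv[...,0],hsv[...,1],hsv[...,2]
    m=((H<6)|(H>174))&(S>150)&(V>90); v,u=np.nonzero(m); k=(u>box[0])&(u<box[1])&(v>box[2])&(v<box[3]); return u[k].mean(),v[k].mean()
a=ray(f,*c(f,(330,360,380,415))); b=ray(g,*c(g,(180,210,260,290)))
A=np.c_[a[1],-b[1]]; s=np.linalg.lstsq(A,b[0]-a[0],rcond=None)[0]; print('ball',a[0]+s[0]*a[1],b[0]+s[1]*b[1])
E
```

```text
time: 7.65
tool_pos: [0.5212, -0.0783, 0.1875]
tool_rot: [-0.553, 0.672, -0.381, 0.312]
contact_force: [-0.3, -0.1, 0.0]
gripper_width: -0.001
t 7.65 q [-0.925 -0.298  2.417  1.457  1.381 -0.524] p [ 0.5212 -0.0783  0.1875] F [-0.3 -0.1  0. ]
xt [ 0.515 -0.857 -0.003] yt [-0.168 -0.097 -0.981] zt [ 0.841  0.506 -0.194]
[0.45, -0.235, 0.2, 0.05, 0.2] d [ 0.0976  0.0149 -0.1415] a [-0.004  0.482  0.093]
stripe n 391 mean z 0.2409 left mean [0.6393 0.0995 0.241 ] zrange [0.2375 0.245 ]
ray on plane x=.6385: z 0.241 left 0.2404
pointer 34 [0.6502 0.1263 0.2418] [0.647  0.1154 0.2371] [0.6529 0.1365 0.2456]
collar [0.65   0.1623 0.2427] [0.2334 0.252 ]
0 [0.45, -0.235, 0.2] [-1.26 -0.61  2.58  1.49  1.22 -0.35] 0.00059 [-0.    0.25  0.59] [ 0.16 -0.24  0.26]
0 [0.45, -0.235, 0.098] [-1.26 -0.23  2.58  1.64  1.21 -0.76] 0.0 [0.04 0.12 0.65] [ 0.15 -0.24  0.16]
0 [0.5, -0.235, 0.098] [-1.1  -0.13  2.5   1.77  1.1  -0.8 ] 0.0 [0.04 0.08 0.66] [ 0.2  -0.23  0.16]
0 [0.58, -0.235, 0.098] [-0.89  0.02  2.36  1.95  0.97 -0.86] 0.0 [0.06 0.04 0.66] [ 0.28 -0.23  0.16]
0.1 [0.45, -0.235, 0.2] [-1.
[... 193 characters left out ...]
235, 0.098] [-1.13 -0.07  2.44  1.67  1.19 -0.79] 0.0 [0.06 0.06 0.66] [ 0.21 -0.26  0.16]
0.1 [0.58, -0.235, 0.098] [-0.94  0.06  2.31  1.83  1.06 -0.82] 0.0 [0.08 0.02 0.66] [ 0.29 -0.26  0.16]
0.25 [0.45, -0.235, 0.2] [-1.3  -0.35  2.43  1.41  1.46 -0.49] 0.0 [0.03 0.16 0.64] [ 0.16 -0.31  0.26]
0.25 [0.45, -0.235, 0.098] [-1.3  -0.03  2.41  1.45  1.41 -0.79] 0.0 [0.07 0.03 0.66] [ 0.16 -0.31  0.16]
0.25 [0.5, -0.235, 0.098] [-1.17  0.03  2.34  1.54  1.32 -0.79] 0.0 [0.07 0.02 0.66] [ 0.21 -0.31  0.16]
0.25 [0.58, -0.235, 0.098] [-0.99  0.14  2.22  1.67  1.19 -0.78] 0.0 [ 0.09 -0.01  0.66] [ 0.29 -0.31  0.16]
ball [ 0.50731708 -0.23380546  0.09330764] [ 0.50732669 -0.23328648  0.09329434]
```

```bash
python3 to.py .45 -.235 .19 .25 .2 | tail -1; python3 -c "
import numpy as np
from scipy.spatial.transform import Rotation as R
"
```

```text
[0.45, -0.235, 0.19, 0.25, 0.2] d [ 0.0981  0.0253 -0.1414] a [-0.005  0.29   0.055]
```

```bash
python3 -m handwheel '[{"dx":0.024,"dy":0.006,"dz":-0.035,"ax":0,"ay":0.07,"az":0.014},{"dx":0.049,"dy":0.012,"dz":-0.07,"ax":0,"ay":0.145,"az":0.028},{"dx":0.074,"dy":0.019,"dz":-0.106,"ax":-0.002,"ay":0.22,"az":0.042},{"dx":0.098,"dy":0.025,"dz":-0.141,"ax":-0.005,"ay":0.29,"az":0.055},{"dx":0.098,"dy":0.025,"dz":-0.141,"ax":-0.005,"ay":0.29,"az":0.055}]' 255; python3 to.py .45 -.235 .097 .25 .2
```

```text
time: 8.38
tool_pos: [0.4505, -0.2355, 0.1907]
tool_rot: [-0.499, 0.612, -0.475, 0.389]
contact_force: [0.0, 0.3, 0.1]
gripper_width: 0.002
t 8.38 q [-1.297 -0.326  2.427  1.409  1.449 -0.519] p [ 0.4505 -0.2355  0.1907] F [0.  0.3 0.1]
xt [ 0.247 -0.969  0.001] yt [-0.193 -0.05  -0.98 ] zt [ 0.95   0.242 -0.199]
[0.45, -0.235, 0.097, 0.25, 0.2] d [-0.0007  0.0919  0.0183] a [ 0.001 -0.001  0.001]
```

```bash
python3 -m handwheel '[{"dx":0,"dy":0.045,"dz":0.009,"ax":0,"ay":0,"az":0},{"dx":-0.001,"dy":0.092,"dz":0.018,"ax":0,"ay":0,"az":0},{"dx":-0.001,"dy":0.092,"dz":0.018,"ax":0,"ay":0,"az":0}]' 255; python3 to.py .485 -.235 .097 .25 .2 .575 -.235 .097 .25 .2 
python3 - <<'E'
from h import *
grab('wrist','wrist9');grab('side','side9')
cv2.imwrite('pics/c9.png',np.hstack([cv2.imread('pics/side9.png')[100:460,200:500],cv2.resize(cv2.imread('pics/wrist9.png'),(480,360))]))
E
```

```text
time: 8.75
tool_pos: [0.4493, -0.229, 0.0922]
tool_rot: [-0.504, 0.61, -0.477, 0.383]
contact_force: [0.5, -0.1, 0.2]
gripper_width: 0.0
t 8.75 q [-1.296 -0.02   2.412  1.446  1.412 -0.796] p [ 0.4493 -0.229   0.0922] F [ 0.5 -0.1  0.2]
xt [ 0.252 -0.968 -0.014] yt [-0.197 -0.038 -0.98 ] zt [ 0.948  0.249 -0.2  ]
[0.485, -0.235, 0.097, 0.25, 0.2] d [ 0.0148 -0.0115  0.0314] a [ 0.001  0.007 -0.012]
[0.575, -0.235, 0.097, 0.25, 0.2] d [ 0.0374 -0.0292  0.1167] a [ 0.001  0.007 -0.012]
```

View pics/c9.png

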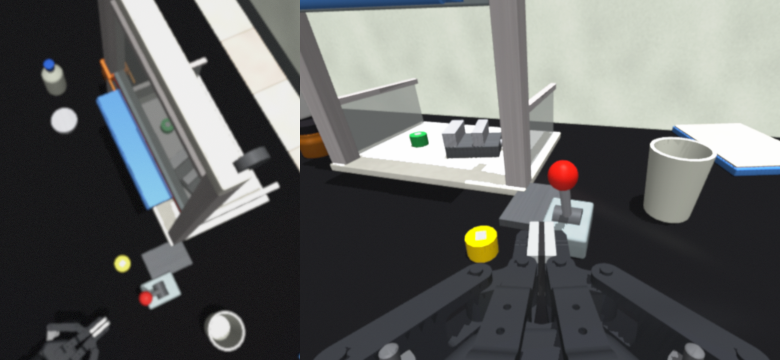

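```bash
python3 -m handwheel '[{"dx":0.007,"dy":-0.006,"dz":0.0285,"ax":0,"ay":0,"az":0},{"dx":0.013,"dy":-0.01,"dz":0.05,"ax":0,"ay":0,"az":0},{"dx":0.018,"dy":-0.014,"dz":0.07,"ax":0,"ay":0,"az":0},{"dx":0.023,"dy":-0.018,"dz":0.09,"ax":0,"ay":0,"az":0},{"dx":0.027,"dy":-0.021,"dz":0.105,"ax":0,"ay":0,"az":0}]' 255; python3 to.py .575 -.235 .097 .25 .2
python3 - <<'E'
from h import *
grab('wrist','wrist10');grab('side','side10')
cv2.imwrite('pics/c10.png',np.hstack([cv2.imread('pics/side10.png')[100:460,200:500],cv2.resize(cv2.imread('pics/wrist10.png'),(480,360))]))
E
```

```text
time: 9.48
tool_pos: [0.562, -0.2338, 0.1006]
tool_rot: [-0.5, 0.613, -0.472, 0.39]
contact_force: [-0.9, -0.6, 1.4]
gripper_width: -0.001
t 9.47 q [-1.022  0.109  2.256  1.643  1.222 -0.784] p [ 0.562  -0.2338  0.1006] F [-0.9 -0.6  1.4]
xt [ 0.25  -0.968  0.007] yt [-0.188 -0.055 -0.981] zt [ 0.95   0.243 -0.196]
[0.575, -0.235, 0.097, 0.25, 0.2] d [0.0044 0.0011 0.0128] a [-0.003  0.001  0.007]
```

View pics/c10.png

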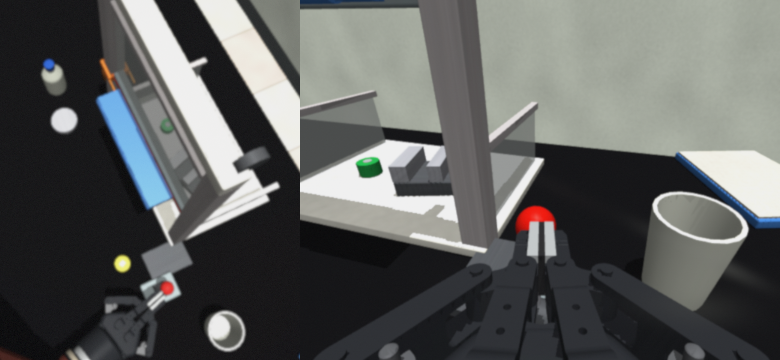

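```bash
python3 -m handwheel '[{"dx":0.002,"dy":0.001,"dz":0.005,"ax":0,"ay":0,"az":0},{"dx":0.003,"dy":0.001,"dz":0.01,"ax":0,"ay":0,"az":0},{"dx":0.003,"dy":0.001,"dz":0.01,"ax":0,"ay":0,"az":0}]' 255; python3 to.py .575 -.235 .097 .25 .2
cat > ball.py <<'E'
from h import *
import sys
f=grab('side','sideb'+sys.argv[1]); g=grab('scene','sceneb'+sys.argv[1])
def c(f,box):
    hsv=cv2.cvtColor(f['image'],cv2.COLOR_BGR2HSV).astype(int);H,S,V=hsv[...,0],hsv[...,1],hsv[...,2]
    m=((H<6)|(H>174))&(S>150)&(V>90); v,u=np.nonzero(m); k=(u>box[0])&(u<box[1])&(v>box[2])&(v<box[3]); print(k.sum()); return u[k].mean(),v[k].mean()
a=ray(f,*c(f,(330,390,370,415))); b=ray(g,*c(g,(170,225,255,310)))
A=np.c_[a[1],-b[1]]; s=np.linalg.lstsq(A,b[0]-a[0],rcond=None)[0]; p=a[0]+s[0]*a[1]; print('ball',p.round(4),(b[0]+s[1]*b[1]).round(4))
print('joint est',.5+np.arcsin((p[0]-.5457)/.08), .5+np.arctan2(p[0]-.5457,p[2]-.022))
E
python3 ball.py 1
```

```text
time: 9.95
tool_pos: [0.5697, -0.2331, 0.0924]
tool_rot: [-0.5, 0.612, -0.475, 0.387]
contact_force: [-0.0, 0.9, -0.7]
gripper_width: 0.002
t 9.95 q [-1.004  0.139  2.241  1.658  1.209 -0.792] p [ 0.5697 -0.2331  0.0924] F [-0.   0.9 -0.7]
xt [ 0.249 -0.969 -0.001] yt [-0.194 -0.049 -0.98 ] zt [ 0.949  0.244 -0.2  ]
[0.575, -0.235, 0.097, 0.25, 0.2] d [ 0.0032 -0.0054  0.0036] a [ 0.001  0.001 -0.001]
134
125
ball [ 0.5618 -0.2343  0.1017] [ 0.5618 -0.2339  0.1017]
joint est 0.7023661483549523 0.6991197290996098
```

```bash
python3 - <<'E'
from h import *
grab('wrist','wrist11')
a=cv2.resize(cv2.imread('pics/sideb1.png')[340:460,280:430],None,fx=2.6,fy=2.6,interpolation=2)
b=cv2.resize(cv2.imread('pics/sceneb1.png')[220:340,140:290],None,fx=2.6,fy=2.6,interpolation=2)
c=cv2.resize(cv2.imread('pics/wrist11.png'),None,fx=.6,fy=.6)
o=np.zeros((600,780,3),np.uint8);o[:312,:390]=a;o[:312,390:]=b;o[312:600,:384]=c;cv2.imwrite('pics/c11.png',o)
E
```

```text
(no output)
```

View pics/c11.png

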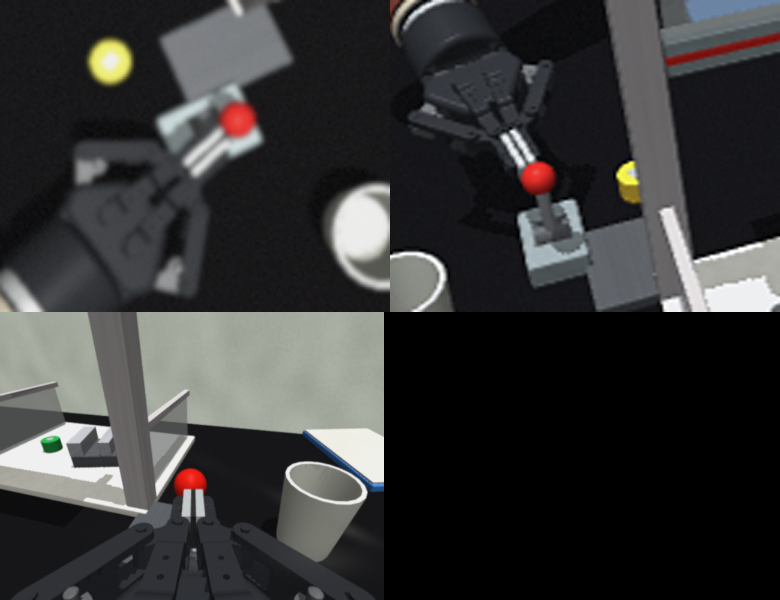

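The lever has moved to about 0.70 rad. The tip touches it further along than I predicted, so pushing a bit more in +x.

```bash
python3 -m handwheel '[{"dx":0.001,"dy":-0.001,"dz":0.006,"ax":0,"ay":0,"az":0},{"dx":0.003,"dy":-0.002,"dz":0.012,"ax":0,"ay":0,"az":0},{"dx":0.003,"dy":-0.002,"dz":0.012,"ax":0,"ay":0,"az":0}]' 255; python3 st.py;python3 ball.py 2
```

```text
time: 10.48
tool_pos: [0.5829, -0.233, 0.0926]
tool_rot: [-0.5, 0.612, -0.474, 0.388]
contact_force: [-0.4, 0.2, 0.5]
gripper_width: -0.002
t 10.47 q [-0.978  0.157  2.22   1.677  1.191 -0.792] p [ 0.5829 -0.233   0.0926] F [-0.4  0.2  0.5]
xt [ 0.249 -0.968 -0.   ] yt [-0.193 -0.05  -0.98 ] zt [ 0.949  0.244 -0.199]
145
127
ball [ 0.5752 -0.2348  0.0988] [ 0.5752 -0.2337  0.0988]
joint est 0.8772381205370721 0.8663153956664119
```

```bash
python3 -m handwheel '[{"dx":0.001,"dy":-0.001,"dz":0.004,"ax":0,"ay":0,"az":0},{"dx":0.002,"dy":-0.0015,"dz":0.008,"ax":0,"ay":0,"az":0},{"dx":0.002,"dy":-0.0015,"dz":0.008,"ax":0,"ay":0,"az":0}]' 255; python3 st.py;python3 ball.py 3
```

```text
time: 10.95
tool_pos: [0.5911, -0.2329, 0.0925]
tool_rot: [-0.5, 0.612, -0.475, 0.388]
contact_force: [0.3, -0.3, 0.1]
gripper_width: -0.0
t 10.95 q [-0.962  0.168  2.207  1.689  1.18  -0.791] p [ 0.5911 -0.2329  0.0925] F [ 0.3 -0.3  0.1]
xt [ 0.249 -0.968 -0.   ] yt [-0.193 -0.049 -0.98 ] zt [ 0.949  0.244 -0.199]
151
130
ball [ 0.5825 -0.2349  0.0954] [ 0.5825 -0.2342  0.0954]
joint est 0.9773037085368861 0.9639431392584527
```

```bash
python3 -m handwheel '[{"dx":0.0006,"dy":-0.0005,"dz":0.0024,"ax":0,"ay":0,"az":0},{"dx":0.0006,"dy":-0.0005,"dz":0.0024,"ax":0,"ay":0,"az":0}]' 255; python3 -m handwheel '[{"dx":-0.01,"dy":0.008,"dz":-0.038,"ax":0,"ay":0,"az":0},{"dx":-0.022,"dy":0.017,"dz":-0.085,"ax":0,"ay":0,"az":0},{"dx":-0.034,"dy":0.02,"dz":-0.13,"ax":0,"ay":0,"az":0},{"dx":-0.034,"dy":-0.02,"dz":-0.135,"ax":0,"ay":0,"az":0},{"dx":-0.034,"dy":-0.05,"dz":-0.14,"ax":0,"ay":0,"az":0}]' 255; python3 -m handwheel '[{"dx":0,"dy":-0.02,"dz":0,"ax":0,"ay":0,"az":0},{"dx":0,"dy":-0.02,"dz":0,"ax":0,"ay":0,"az":0}]' 255; python3 st.py;python3 ball.py 4; python3 stripe.py scene12; python3 m.py sideb4 sceneb4 | egrep 'yellow|green|blue'
python3 - <<'E'
import cv2,numpy as np
cv2.imwrite('pics/c12.png',np.hstack([cv2.imread('pics/sideb4.png')[80:460,130:500],cv2.imread('pics/sceneb4.png')[20:400,80:480]]))
E
```

```text
time: 11.3
tool_pos: [0.5933, -0.2329, 0.0922]
tool_rot: [-0.5, 0.612, -0.475, 0.388]
contact_force: [-1.6, -0.2, -0.1]
gripper_width: -0.001
time: 11.92
tool_pos: [0.4612, -0.2324, 0.1706]
tool_rot: [-0.5, 0.611, -0.475, 0.388]
contact_force: [0.7, -0.4, 0.2]
gripper_width: -0.002
time: 12.18
tool_pos: [0.4658, -0.2313, 0.1907]
tool_rot: [-0.499, 0.613, -0.473, 0.389]
contact_force: [0.1, 0.7, -0.6]
gripper_width: -0.002
t 12.18 q [-1.251 -0.311  2.416  1.432  1.411 -0.521] p [ 0.4658 -0.2313  0.1907] F [ 0.1  0.7 -0.6]
xt [ 0.249 -0.969  0.004] yt [-0.192 -0.054 -0.98 ] zt [ 0.949  0.243 -0.199]
161
129
ball [ 0.5837 -0.2354  0.0939] [ 0.5837 -0.2337  0.0939]
joint est 0.9951677677470239 0.9863814455051205
stripe n 394 mean z 0.2409 left mean [0.6392 0.0994 0.2408] zrange [0.2372 0.2441]
ray on plane x=.6385: z 0.241 left 0.2403
pointer 34 [0.6503 0.1259 0.2419] [0.6471 0.1152 0.2382] [0.6527 0.1361 0.2453]
collar [0.6499 0.1624 0.2426] [0.2325 0.2511]
sideb4 yellow [314, 355, 17, 18, 180] [322.  363.2] med [ 0.496 -0.154  0.02 ] min [ 0.479 -0.171 -0.005] max [ 0.515 -0.135  0.026
[... 809 characters left out ...]
9   9.1] med [-1.242  1.56   0.128] min [-1.277  1.539  0.118] max [-1.226  1.576  0.151]
sceneb4 blue [411, 94, 3, 21, 32] [411.8 102.9] med [-0.611  0.942 -0.116] min [-0.631  0.934 -0.171] max [-0.601  0.959 -0.071]
sceneb4 blue [0, 145, 122, 44, 2945] [ 55.1 165.5] med [-0.609 -0.649 -0.124] min [-0.627 -0.863 -0.181] max [-0.591 -0.413 -0.065]
sceneb4 blue [412, 215, 10, 7, 51] [416.6 217.6] med [0.528 0.292 0.116] min [0.38  0.281 0.001] max [0.539 0.397 0.119]
sceneb4 blue [505, 354, 135, 126, 8125] [577.9 414.9] med [0. 0. 0.] min [0. 0. 0.] max [0. 0. 0.]
sceneb4 blue [89, 425, 25, 55, 95] [101.4 452.4] med [ 0.8   -0.442  0.012] min [ 0.733 -0.463 -0.001] max [ 0.855 -0.424  0.016]
```

View pics/c12.png

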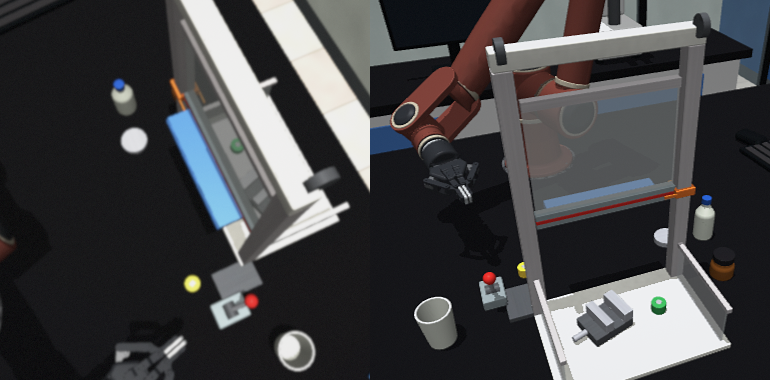

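Stripe level, lever over at about 0.99 rad, bystanders unmoved and the hand clear. Handing in.

```bash
python3 -c "
from plant import manip
print(manip.job_done())"
```

```text
the job is handed in; nothing more can be done
None
```

The guard screen is open at the orange marker and the lock lever is pushed over. I handed the job in at about 12 s; no verdict is reported.

- **Sash:** I pushed it up with the closed fingertips beneath the blue lip. The stripe measured 0.241 m, and the marker pointer 0.241 to 0.242 m in the same view. It stayed there after the hand backed out.
- **Lever:** I pushed it away from the robot. The red ball, triangulated from two views, puts it at about 0.99 of 1.0 rad after the hand left.
- **Forces:** Every force reading I took was under 4 N.
- **Bystanders:** The yellow puck, green puck and bottle cap measured where they were at the start. I checked the disc, jar, vise and beaker only by eye in the last pictures, and they look unmoved.
- **Hand:** At the end it was well clear of everything, about 12 cm from the lever's ball.

**Disagreement:** The measured tool tip sat about 20 mm further forward than I expected for the ball position while pushing the lever. The fingers probably met the rod under the ball, or end short of the nominal tip. I steered by the measured ball position instead, so it did not affect the result.

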